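# Stand the fallen tailstock follower up in its bin and shut the keeper

### The job

One of the two tailstock followers has toppled over in the green bin and its shank leans on the rim. Without lifting it out of the bin, tip it upright onto its brass pad and bring its shank into the empty slot of the fork plate, then swing that slot's keeper fully shut in front of it by its red knob. Leave the other follower standing in its slot and do not disturb the tools beside the bin.

Things in the scene. Friction and masses are not known exactly. Their poses are not given: they have to be found in the camera images.
- bin: green steel bin, open at the top, screwed to the bench. Origin: centre of its underside; x to its back wall (roughly the robot's left), y to its side wall nearer the robot, z up. Outside 164 (x) x 176 (y) mm, rim 140 mm high, walls 4 mm, inner floor at z = 4 mm. A fork plate lies on the rim at the back; its far slot (y = -42 mm) holds the other follower behind a fixed shut keeper.
- follower: fallen follower, 222 mm long, ~0.5 kg: brass pad dia. 56 x 18 mm, dark housing dia. 44 up to 56 mm, neck dia. 29 up to 68, then a bright shank tapering from dia. 24 to 20 mm at the free end. Origin: centre of the pad's underside; z along the shank to the free end. Starts with the pad's edge on the bin floor, shank leaning about 35 deg onto the bin's front (-x) rim, the last 60 mm above it.
- bay (a point): point on the bin's inner floor below the empty slot where the centre of the follower's pad belongs (bin frame x = 46, y = 42, z = 4 mm); axes as the bin's. The pad then has about 4 mm to the back wall.
- keeper_arm (a joint): angle of the empty slot's keeper, rad: 0 is shut (its stop), with the blade across the slot's mouth; it grows to 2.0 as it opens. Seen from above it shuts anticlockwise. Stiff pivot: stays where it is left; about 1 N at the knob moves it.
- keeper_pivot (a point): that keeper's upright pivot, at its underside, 147 mm above the bench (bin frame x = 29, y = 70 mm); axes as the bin's. Keeper: flat steel bell crank, 8 mm high, a 54 mm blade and a handle arm at right angles. Shut, the blade points to the bin's -y, the handle arm to the bin's -x; open, the handle arm points out over the side wall to the bin's +y, towards the robot.
- keeper_knob (a point): upper middle of the red upright knob at the end of that keeper's handle arm, 60 mm from the pivot's axis, 177 mm above the bench. The knob is round, 18 mm in diameter from 165 to 183 mm above the bench, narrower below; its top is at 187 mm.
- spare: the other follower, of the same shape, standing in the far slot. Origin: centre of its pad's underside; z up along its shank.
- pliers: blue-handled pliers lying on the bench left of the bin, 59 x 175 x 14 mm; bystander. Origin: centre of its underside. Beyond them the pointed nose of the blue tailstock (fixed) overhangs the bench near x = 0.55 m and ends near y = 0.28 m: pass it with the gripper at 0.45 m height or keep clear.
- brush: flat brush with a wooden handle lying on the bench in front, to the right, 30 x 230 x 10 mm; bystander. Origin: centre of its underside.
- empty_slot (a point): middle of the mouth of the fork plate's empty slot, the one nearer the robot, on the plate's top (bin frame x = 22, y = 42, z = 146 mm); axes as the bin's. The plate is 6 mm thick. The slot is 28 mm wide, opens towards the bin's front (-x) and runs 38 mm to the back (+x). The follower's pad and housing fit only below the plate.
Things that resemble listed ones, but are neither listed nor needed, are in the scene too. Leave any brown look-alike of the spare alone.

How it is judged (in metres and radians):
On the way, in this order (a step that is already met when the one before it is completed fails the run):
1. the follower stands upright on its pad in the empty slot (angle between follower's own z axis and vertical below 0.07 rad and horizontal distance between follower and bay below 0.009 m and z of follower in the frame of bay below 0.004 m), for 0.2 s.
2. its keeper is fully shut (value of joint keeper_arm below 0.1 rad), for 0.2 s.
At the end, for the whole second after the job is handed in: The fallen follower stands upright (within 4 degrees) on its pad on the bin's floor, its centre within 9 mm of its place below the empty slot, at rest; its keeper is shut (within 0.1 rad); the other follower still stands upright (all of step 1 and linear speed of follower below 0.02 m/s and value of joint keeper_arm below 0.1 rad and angle between spare's own z axis and vertical below 0.1 rad); the robot touches nothing.
It fails at once if the follower is lifted out of the bin (its pad above the rim) (z of follower in the frame of bin above 0.14 m).
It fails at once if the other follower is knocked over or out of its slot (angle between spare's own z axis and vertical above 0.3 rad or distance of spare from where it was at the start of the episode above 0.03 m).
It fails at once if the pliers or the brush are disturbed (distance of any of pliers, brush from where it was at the start of the episode above 0.03 m).
It also fails if it takes over 53 s, if anything falls off the work surface, if the arm or the gripper's body presses on something with over 40 N, if the wrist force passes 120 N, or if a joint passes its speed limit or range.

### The arm

A 6-joint arm with a two-finger parallel gripper is mounted at the origin on a cart in front of the work surface, level with it; the furniture and walls round the work are solid. World frame = base frame: x ahead of the robot, y to its left, z up, the work surface at z = 0. Lengths are in m, angles in degrees, forces in N, time in s.
With the tool pointing down it reaches from about 0.3 to 0.75 m from the base axis. Payload 8.5 kg.
Tool frame: the origin (TCP) lies between the finger pads; the fingertips stand 14 mm ahead of it and the grasp point (between the pads) lies 5 mm behind it; x points along the fingers, z is the direction in which the jaws open and shut, and the axes are right-handed (so a half turn about x gives the same grasp; the last joint's range is limited). The gripper opens to 85 mm and grips with 20 to 120 N. Pads are 22 mm wide; open, the fingers measure 114 mm over their backs; the gripper's body (76 mm by 85 mm) begins 54 mm behind the grasp point. The pads swing forward as they close: fully open they stand 13 mm farther back than shut.
Start: joints at [58.883, 21.807, 74.336, -0, 83.858, -12.336], TCP at [0.177, 0.521, 0.245] pointing down, gripper open.
Joint ranges: [-178.18, 178.18], [-50.72, 133.34], [12.68, 142.11], [-81.47, 261.47], [9.98, 163.14], [-165.26, 165.26]. Speed limits (degrees/s): [136.94, 136.94, 180, 180, 180, 180].

### API

Orientations are given as a 3x3 rotation matrix whose columns are the frame's x, y, z axes.
In Python, from rig import env gives the robot as it stands.
- The arm moves only by the shell command python3 -m jog 'ROWS' [FORCE]. ROWS is JSON, a list of rows, each a list of 5 numbers: the opening, from -1 (shut) to 1 (fully open), so that 0 is half open, then the shift along the tool's x, y, z in m, then the turn about the tool's x in rad. In form: [[claw, dx, dy, dz, yaw], ...]. A call has 1 to 20 rows; each row is the pose to reach, as a shift and turn from the pose commanded when the call began, along the tool's axes at that moment; what a row does not reach only later rows make up. A row lasts 1/10 s, in which the tool goes at most 50 mm and 8.59 degrees, less where a joint would pass 70% of its speed; a pose out of reach is approached as far as the arm can. A call with a gripper value outside its range is refused whole. The fingers move at their own pace and stop on an object; FORCE is the grip in N (left out, the last holds). Time passes only in rows, so rows that repeat a pose let the fingers close. It gives the time, the measured TCP pose, the force and the opening at its end, in the units of the state.
- env.observe(): the state, without advancing time (a new reading comes with each control period).
- env.get_image(name): name is "scene" or "top"; returns the picture (480x640x3 uint8, red, green, blue); there is no depth.
- env.camera_model(name): a dict with "fx", "fy", "cx", "cy" (pixels), "origin" and "orientation" of the camera in the world. Camera axes: x right, y up, looking along -z (the intrinsics and any distortion apply to the point x, -y, -z); pixel columns grow to the right and rows downward; lengths in m; the calibration is good to about 2 mm. A picture is of the moment at which its call begins. camera_model takes no time and is no camera call.
- env.close_job(): hands the job in, once; it reports no verdict.
The state is a dict: "time_s": time; "q": joint angles; "qvel": joint speeds; "joint_efforts": joint torques, N m; "position": TCP position; "tool_rot": TCP orientation; "ft_force": force on the tool from outside, world axes, zero at the start; "wrist_torque": the same for the moment, N m; "grip_width": finger opening in m.
Only numpy, scipy, OpenCV 4.12 (cv2) and the standard library are available. Lean on these libraries where they do the work, as an engineer would, in place of code of your own. Each camera call takes 0.05 s, during which the arm holds its last target.

## Working session

There is one attempt and no reset: what is moved stays moved. The work goes in short steps, Python scripts to look and compute and a shell command to move; the robot and the scene stay as the last step left them, time stands still between calls to the robot, and variables do not carry over. Pictures are saved under pics/ and viewed, and the job is handed in when it is done.

```bash
ls; mkdir -p pics; python3 - <<'E'
from rig import env
import cv2
print(env.observe())
for n in("scene","top"):
    im=env.get_image(n); cv2.imwrite(f"pics/{n}0.png",im[:,:,::-1]); print(n,env.camera_model(n))
E
```

```text
pics
{'time_s': 0.0, 'q': array([ 5.88823990e+01,  2.18397178e+01,  7.43856232e+01, -1.03059521e-03,
        8.38596822e+01, -1.23351200e+01]), 'qvel': array([ 0.03222275, -0.06417544, -0.04284047, -0.06600917,  0.07191375,
       -0.11922856]), 'joint_efforts': array([ 5.28856890e-04, -4.48464382e+01, -2.31282467e+01, -8.03263129e-05,
        4.56021240e-03, -8.89391856e-06]), 'position': array([0.17693483, 0.52045847, 0.24471858]), 'tool_rot': array([[-7.51580192e-04, -9.46748265e-01,  3.21973847e-01],
       [-1.27964948e-03,  3.21974585e-01,  9.46747447e-01],
       [-9.99998899e-01,  2.99542961e-04, -1.45349565e-03]]), 'ft_force': array([-0.01867832, -0.22363207,  0.64652591]), 'wrist_torque': array([-0.05601822,  0.08116118, -0.03640654]), 'grip_width': 0.08561239992162176}
scene {'fx': 458.9877395377156, 'fy': 458.9877395377156, 'cx': 327.02263190126246, 'cy': 242.6855946169691, 'origin': array([ 0.00806032, -0.71380467,  0.77692055]), 'orientation': array([[ 0.79184433,  0.33944897, -0.50769769],
       [-0.61070627,  0.44625586, -0.65413573],
       [ 0.00451737,  0.82802784,  0.56066879]])}
top {'fx': 502.39780063987376, 'fy': 502.39780063987376, 'cx': 330.77041390688817, 'cy': 245.93358649565988, 'origin': array([0.43062321, 0.04294653, 1.16355852]), 'orientation': array([[-0.01804323,  0.98586444, -0.16657052],
       [-0.99969965, -0.01502518,  0.01936129],
       [ 0.01658486,  0.16686983,  0.98583944]])}
```

View pics/scene0.png

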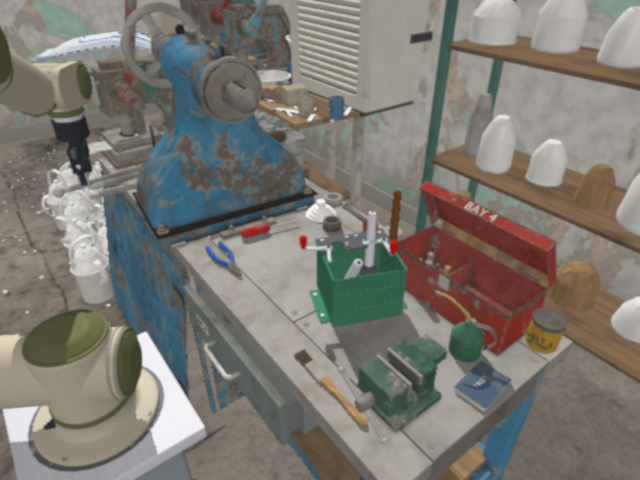

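View pics/top0.png

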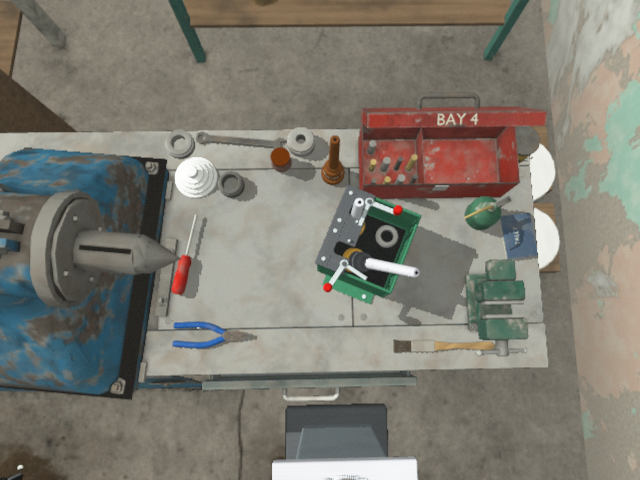

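```bash
python3 - <<'E'
import cv2
a=cv2.imread("pics/top0.png")[170:320,300:440]; cv2.imwrite("pics/topc.png",cv2.resize(a,None,fx=4,fy=4,interpolation=cv2.INTER_CUBIC)[:600])
a=cv2.imread("pics/scene0.png")[180:330,290:420]; cv2.imwrite("pics/scenec.png",cv2.resize(a,None,fx=4,fy=4,interpolation=cv2.INTER_CUBIC)[:600])
E
```

```text
(no output)
```

View pics/topc.png

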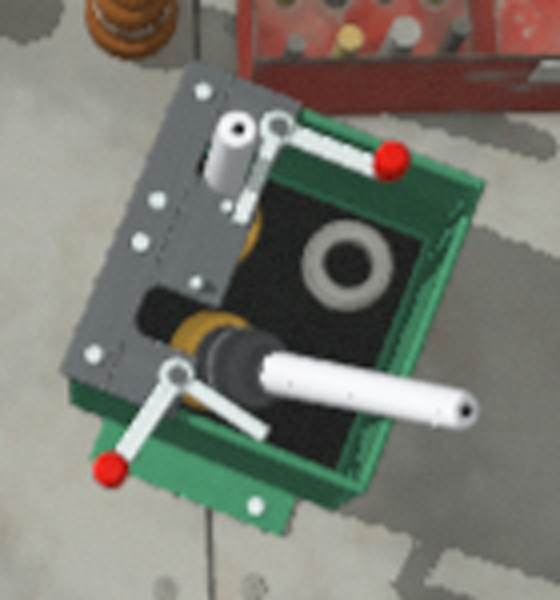

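View pics/scenec.png

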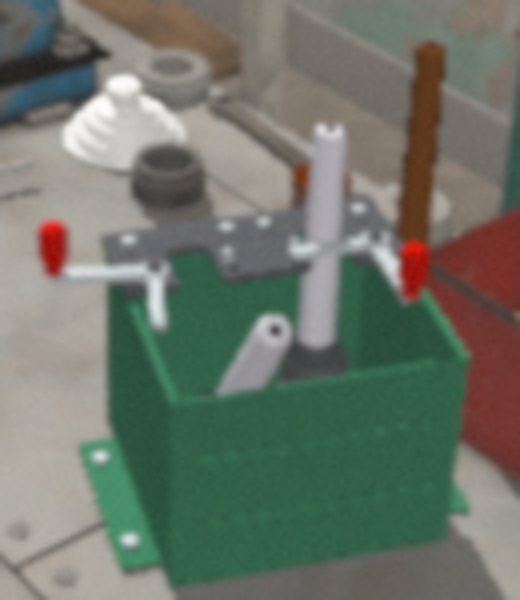

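```bash
cat > h.py <<'E'
import numpy as np, cv2
from rig import env
def ray(n,px):
    c=env.camera_model(n); d=np.array([(px[0]-c['cx'])/c['fx'],-(px[1]-c['cy'])/c['fy'],-1.0])
    return np.array(c['origin']),np.array(c['orientation'])@d
def onz(n,px,z):
    o,d=ray(n,px); return o+d*(z-o[2])/d[2]
def proj(n,p):
    c=env.camera_model(n); q=np.array(c['orientation']).T@(np.array(p)-c['origin'])
    return np.array([c['cx']+c['fx']*q[0]/-q[2], c['cy']+c['fy']*q[1]/q[2]])
def tri(a,b):
    (o1,d1),(o2,d2)=ray("top",a),ray("scene",b)
    t=np.linalg.lstsq(np.c_[d1,-d2],o2-o1,rcond=None)[0]
    p,q=o1+d1*t[0],o2+d2*t[1]; return (p+q)/2,np.linalg.norm(p-q)
def redblobs(im): # RGB
    h=cv2.cvtColor(im,cv2.COLOR_RGB2HSV); m=((h[...,0]<6)|(h[...,0]>174))&(h[...,1]>200)&(h[...,2]>150)
    n,l,s,c=cv2.connectedComponentsWithStats(m.astype(np.uint8)); return [(s[i],c[i]) for i in range(1,n) if s[i][4]>15]
E
python3 - <<'E'
import cv2
from h import *
for n in("top","scene"):
    im=cv2.imread(f"pics/{n}0.png")
    for s,c in redblobs(im[:,:,::-1].copy()): print(n,s,c)
im=cv2.imread("pics/top0.png")
def crop(x,y,w,h,f,name): cv2.imwrite(name,cv2.resize(im[y:y+h,x:x+w],None,fx=f,fy=f,interpolation=cv2.INTER_CUBIC))
crop(312,180,75,56,10,"pics/tA.png"); crop(312,240,110,70,7,"pics/tB.png")
print(onz("top",(344.2,263.5),.155),onz("top",(369.5,201.2),.155))
E
```

```text
top [394 206   8   7  47] [397.29787234 209.17021277]
top [175 273   7  14  54] [177.88888889 278.96296296]
top [324 284   7   7  43] [327.11627907 286.97674419]
scene [301 236   4  10  35] [302.54285714 240.4       ]
scene [391 240   6  11  48] [393.16666667 244.77083333]
[ 0.56454133 -0.00340877  0.155     ] [ 0.69372041 -0.05873636  0.155     ]
```

View pics/tA.png

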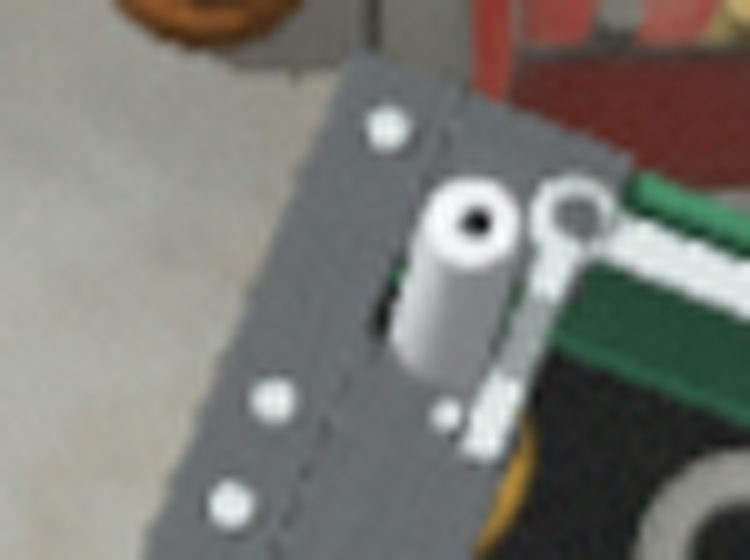

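View pics/tB.png

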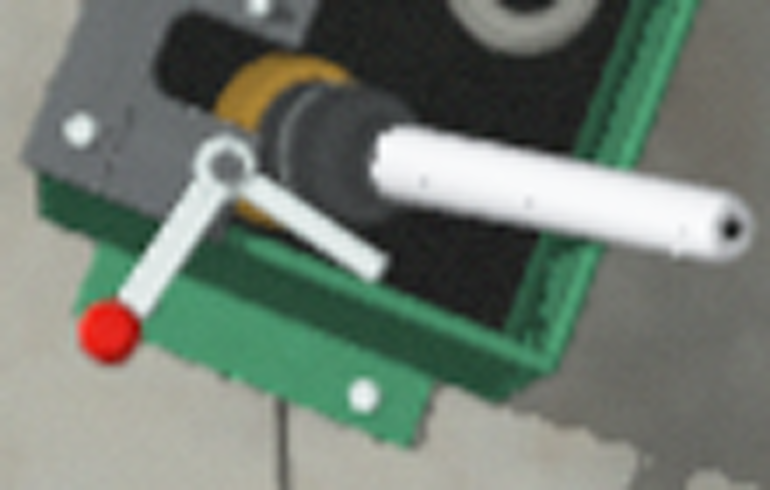

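```bash
python3 - <<'E'
from h import *
def px(x0,y0,f,u,v): return (x0+(u+.5)/f-.5, y0+(v+.5)/f-.5)
W=[]
pts=[("piv",px(312,240,7,227,163),.155,(29,70)),("piv2",px(312,180,10,575,213),.155,(29,-70)),
("fn",px(312,240,7,553,368),.14,(-82,88)),("ff",px(300,170,4,485,183),.14,(-82,-88)),
("bn",px(312,240,7,22,160),.146,(82,88)),("bf",px(312,180,10,360,52),.146,(82,-88))]
w=np.array([onz("top",p,z)[:2] for _,p,z,_ in pts]); b=np.array([q for *_,q in pts])/1e3
for sel in (slice(0,4),slice(0,6)):
    A=w[sel];B=b[sel]; ca,cb=A.mean(0),B.mean(0); H=(B-cb).T@(A-ca)
    th=np.arctan2(H[0,1]-H[1,0],H[0,0]+H[1,1]); R=np.array([[np.cos(th),-np.sin(th)],[np.sin(th),np.cos(th)]])
    t=ca-R@cb; print(np.degrees(th),t); print(((w-t)@R-b)*1e3)
# other measures: knobs
for a,bb in (((397.3,209.17),(393.17,244.77)),((327.12,286.98),(302.54,240.4))):
    p,e=tri(a,bb); print("knob",p,e,((p[:2]-t)@R)*1e3)
for n in("scene","top"):
    for q,z in [((29,70),.155),((29,-70),.155),((-82,88),.14),((-82,-88),.14),((82,-88),.146),((82,88),.146),((46,42),.004),((22,42),.146),((46,-42),.226)]:
        print(n,q,proj(n,[*(R@(np.array(q)/1e3)+t),z]).round(1))
E
```

```text
66.56047905688152 [ 0.61856625 -0.05700685]
[[-0.4454156  -0.17366686]
 [ 0.4447087   0.02537528]
 [ 0.26085535 -0.92837385]
 [-0.26014845  1.07666543]
 [ 2.26032085  2.66977188]
 [ 2.11806175  0.56936067]]
66.74435913575893 [ 0.61838969 -0.05613489]
[[-0.95287794 -0.7721543 ]
 [-0.51142247 -0.5752489 ]
 [-0.19069356 -1.17298363]
 [-1.27009797  0.83462375]
 [ 1.81946463  1.89240027]
 [ 1.10562731 -0.2066372 ]]
knob [ 0.67049361 -0.11214865  0.17542421] 0.0012283753557197996 [-30.89035835 -69.98675044]
knob [0.51522848 0.03262177 0.17337964] 0.0017171962053206624 [ 40.81380241 129.82378248]
scene (29, 70) [328.6 246. ]
scene (29, -70) [383.8 238.2]
scene (-82, 88) [333.3 280.4]
scene (-82, -88) [407.6 268.7]
scene (82, -88) [383.  229.1]
scene (82, 88) [316.2 238.3]
scene (46, 42) [337.  288.5]
scene (22, 42) [340.6 249.1]
scene (46, -42) [372.5 211.1]
top (29, 70) [343.4 263. ]
top (29, -70) [368.7 201. ]
top (-82, 88) [390.3 292.6]
top (-82, -88) [420.4 214.8]
top (82, -88) [348. 185.]
top (82, 88) [315.9 261.9]
top (46, 42) [338.5 257.9]
top (22, 42) [351.5 252.4]
top (46, -42) [358.5 201.4]
```

```bash
python3 - <<'E'
import cv2
im=cv2.imread("pics/scene0.png"); cv2.imwrite("pics/sC.png",cv2.resize(im[235:290,330:400],None,fx=10,fy=10,interpolation=cv2.INTER_CUBIC))
E
```

```text
(no output)
```

View pics/sC.png

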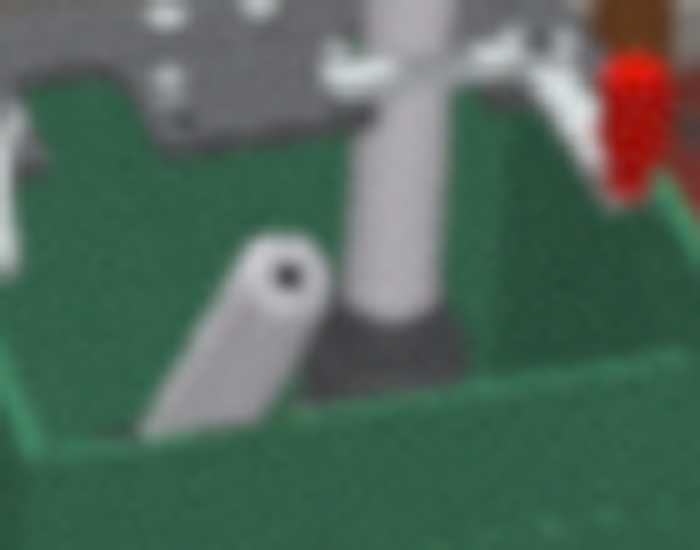

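```bash
cat >> h.py <<'E'
TH=np.radians(66.6); RB=np.array([[np.cos(TH),-np.sin(TH)],[np.sin(TH),np.cos(TH)]]); TB=np.array([.6185,-.0567])
def w2b(p): return RB.T@(np.array(p)[:2]-TB)*1e3
def b2w(q): return RB@(np.array(q)/1e3)+TB
E
python3 - <<'E'
from h import *
from scipy.optimize import brentq
def px(x0,y0,f,u,v): return (x0+(u+.5)/f-.5, y0+(v+.5)/f-.5)
T,e=tri(px(312,240,7,731,228),px(330,235,10,290,275)); print(T,e,w2b(T))
f=lambda a: 4+28*np.sin(a)+222*np.cos(a)-T[2]*1e3
print([ (d,f(np.radians(d))) for d in (30,35,40)])
a=brentq(f,.2,1.2); print("lean",np.degrees(a))
# line in top image: neck centre; candidates at s=75
for s,(u,v) in ((75,(392,163)),(70,(380,163))):
    p=onz("top",px(312,240,7,u,v),(4+28*np.sin(a)+s*np.cos(a))/1e3); print(p,w2b(p), np.linalg.norm(T-p)*1e3, 222-s)
    d=p[:2]-T[:2]; d/=np.linalg.norm(d); B=T[:2]+d*.222*np.sin(a); print("az",d, np.degrees(np.arctan2(d[1],d[0])), "base",w2b(B), "edge",w2b(B-d*.028*np.cos(a)), RB.T@d)
    g=T[:2]+d*.030*np.sin(a); print("grasp s=192",g,T[2]-.03*np.cos(a))
print("ring",w2b(onz("top",(386.7,236.2),.02)))
print("bay",b2w((46,42)))
E
```

```text
[ 0.53900166 -0.13945934  0.20050768] 0.001101971641944194 [-107.52536269   40.09227562]
[(30, np.float64(9.749963493665746)), (35, np.float64(1.4042179035058382)), (40, np.float64(-8.447756702843435))]
lean 35.76110509897036
[ 0.57494192 -0.0577009   0.08122295] [-18.21758195  39.57812833] 149.01338905299818 147
az [0.40242476 0.91545306] 66.27015030379225 base [22.21083125 39.34538087] edge [-0.5096926  39.47618354] [ 0.99998343 -0.00575693]
grasp s=192 [ 0.54605705 -0.12340942] 0.17616385433241127
[ 0.57554218 -0.05433024  0.07716565] [-14.88575318  40.36588183] 154.25766952070683 152
az [0.39443563 0.91892357] 66.7692195723143 base [22.21241534 40.47544931] edge [-0.50838593 40.40834462] [0.99999564 0.00295343]
grasp s=192 [ 0.54591699 -0.12334858] 0.17616385433241127
ring [-38.23783172 -45.1732976 ]
bay [0.59822311 0.00219692]
```

```bash
cat >> h.py <<'E'
def go(bx,by,z,yawdeg=-23.4):
    "move to TCP at bin xy mm, world z mm; yaw of tool z"
    s=env.observe(); R=np.array(s['tool_rot']); p=np.array(s['position']); t=np.r_[b2w((bx,by)),z/1e3]
    cur=np.degrees(np.arctan2(R[1,2],R[0,2])); d=(cur-yawdeg+180)%360-180
    print("from",p.round(4),"bin",w2b(p).round(1),"to",t.round(4),"rel",(R.T@(t-p)).round(4),"yaw",np.radians(d).round(4), "w",round(s['grip_width'],4),"F",s['ft_force'].round(1),"t",s['time_s'])
E
python3 - <<'E'
from h import *
go(-90,40.3,250)
for p in((60,400),(130,395),(165,160),(180,260)): print(p,onz("top",p,.0),onz("top",p,.3))
E
```

```text
from [0.177  0.5205 0.2448] bin [354.4 634.5] to [ 0.5458 -0.1233  0.25  ] rel [-0.0048 -0.5565 -0.4908] yaw 1.6514 w 0.0856 F [-0.3 -0.8 -0.7] t 0.1
(60, 400) [0.29041966 0.62591097 0.        ] [0.32656831 0.4756054  0.3       ]
(130, 395) [0.29803436 0.47242347 0.        ] [0.33221971 0.36169154 0.3       ]
(165, 160) [0.84292514 0.41509423 0.        ] [0.73662143 0.31914348 0.3       ]
(180, 260) [0.59938207 0.37147107 0.        ] [0.55587101 0.28676767 0.3       ]
```

```bash
python3 -m jog '[[1,-0.03,-0.02,-0.04,0],[1,-0.06,-0.04,-0.08,0],[1,-0.09,-0.055,-0.12,0.1],[1,-0.11,-0.075,-0.16,0.25],[1,-0.13,-0.095,-0.2,0.4],[1,-0.15,-0.13,-0.225,0.55],[1,-0.15,-0.17,-0.25,0.7],[1,-0.15,-0.21,-0.275,0.85],[1,-0.15,-0.25,-0.3,1.0],[1,-0.15,-0.29,-0.325,1.15],[1,-0.15,-0.33,-0.35,1.3],[1,-0.15,-0.37,-0.375,1.45],[1,-0.15,-0.41,-0.4,1.6],[1,-0.13,-0.45,-0.425,1.651],[1,-0.1,-0.49,-0.45,1.651],[1,-0.06,-0.53,-0.475,1.651],[1,-0.02,-0.556,-0.49,1.651],[1,0,-0.556,-0.49,1.651],[1,0,-0.556,-0.49,1.651]]' 20
python3 - <<'E'
from h import *
go(-90,40.3,171)
for n in("scene","top"):
    im=env.get_image(n); cv2.imwrite(f"pics/{n}1.png",cv2.resize(im[150:350,260:500,::-1],None,fx=3,fy=3))
E
```

```text
time_s: 2.0
position: [0.5447, -0.1228, 0.2403]
tool_rot: [[-0.009, 0.398, 0.917], [0.004, 0.917, -0.398], [-1.0, 0.0, -0.01]]
ft_force: [-0.1, 0.0, 0.2]
grip_width: 0.0855
from [ 0.5447 -0.1228  0.2403] bin [-90.   41.5] to [ 0.5458 -0.1233  0.171 ] rel [ 0.0693 -0.      0.0019] yaw -0.0012 w 0.0855 F [-0.1  0.   0.2] t 2.0
```

View pics/top1.png

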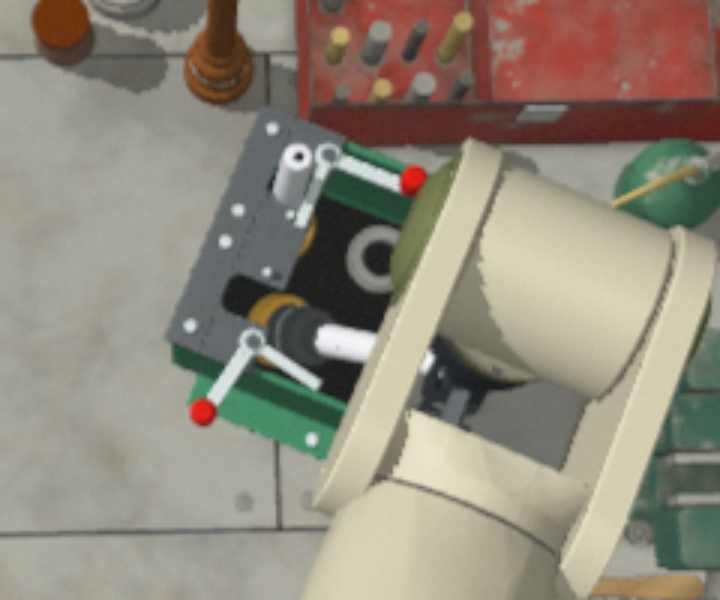

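View pics/scene1.png

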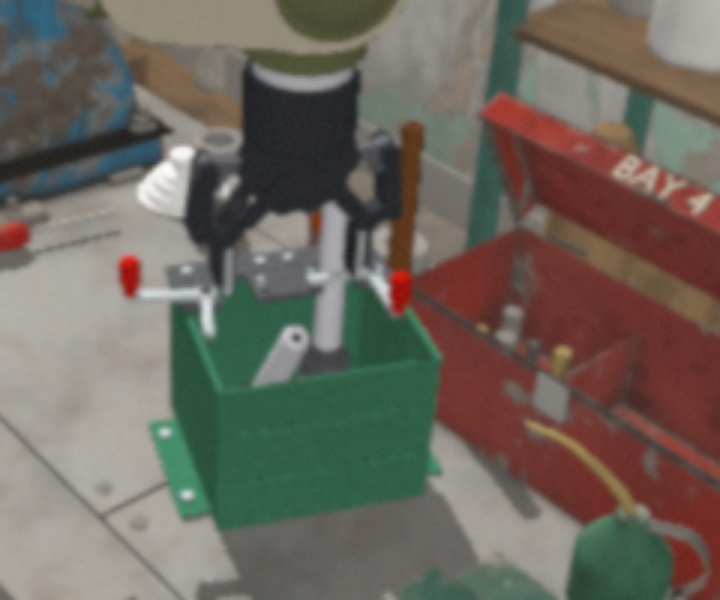

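```bash
python3 -m jog '[[1,0.03,0,0.001,0],[1,0.06,0,0.001,0],[1,0.068,0,0.001,0],[1,0.068,0,0.001,0]]'; python3 - <<'E'
from h import *
go(-90,40.3,171)
im=env.get_image("scene"); cv2.imwrite("pics/scene2.png",cv2.resize(im[200:320,290:430,::-1],None,fx=5,fy=5))
E
```

```text
time_s: 2.5
position: [0.5468, -0.1221, 0.1787]
tool_rot: [[0.001, 0.396, 0.918], [-0.0, 0.918, -0.396], [-1.0, 0.0, 0.001]]
ft_force: [0.0, -0.3, 0.3]
grip_width: 0.0854
from [ 0.5468 -0.1221  0.1787] bin [-88.6  39.9] to [ 0.5458 -0.1233  0.171 ] rel [ 0.0077 -0.0014 -0.0005] yaw 0.0011 w 0.0854 F [ 0.  -0.3  0.3] t 2.5
```

View pics/scene2.png

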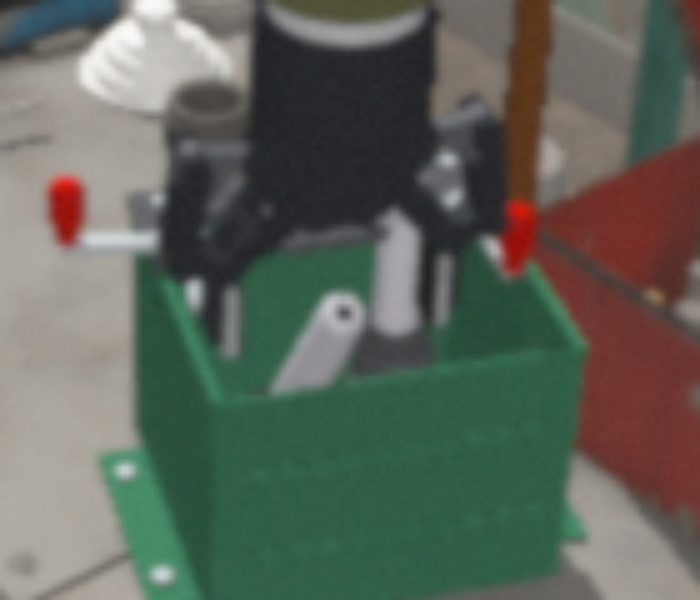

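```bash
python3 -m jog '[[1,0.006,-0.001,0,0],[0,0.006,-0.001,0,0],[-0.4,0.006,-0.001,0,0],[-1,0.006,-0.001,0,0],[-1,0.006,-0.001,0,0],[-1,0.006,-0.001,0,0],[-1,0.006,-0.001,0,0],[-1,0.006,-0.001,0,0],[-1,0.006,-0.001,0,0],[-1,0.006,-0.001,0,0]]' 20; python3 - <<'E'
from h import *
go(-90,40.3,171)
im=env.get_image("scene"); cv2.imwrite("pics/scene3.png",cv2.resize(im[200:320,290:430,::-1],None,fx=5,fy=5))
E
```

```text
time_s: 3.55
position: [0.5465, -0.1237, 0.1715]
tool_rot: [[0.001, 0.397, 0.918], [-0.0, 0.918, -0.397], [-1.0, -0.0, 0.001]]
ft_force: [1.8, -1.4, 1.6]
grip_width: 0.0203
from [ 0.5465 -0.1237  0.1715] bin [-90.1  39.5] to [ 0.5458 -0.1233  0.171 ] rel [ 0.0005  0.0001 -0.0008] yaw 0.0003 w 0.0203 F [ 1.8 -1.4  1.6] t 3.55
```

View pics/scene3.png

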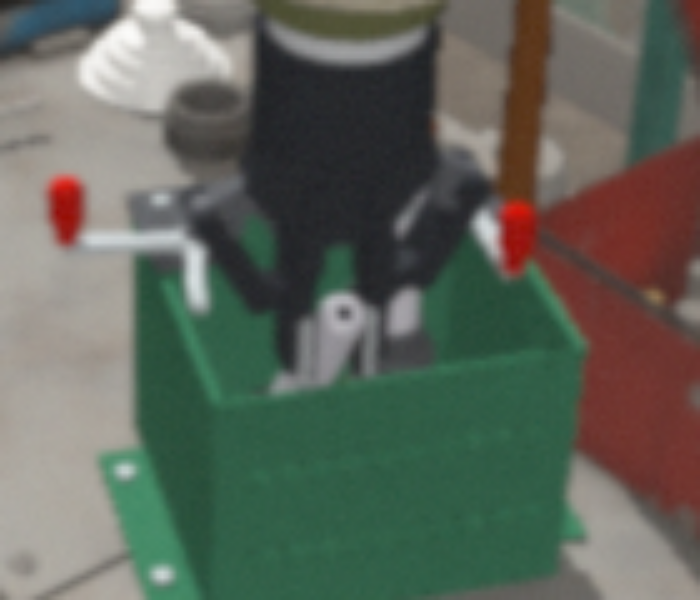

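```bash
python3 -m jog '[[-1,-0.005,0.009,0,0],[-1,-0.009,0.018,0,0],[-1,-0.012,0.026,0,0],[-1,-0.015,0.034,0,0],[-1,-0.017,0.042,0,0],[-1,-0.019,0.05,0,0],[-1,-0.02,0.058,0,0],[-1,-0.021,0.067,0,0],[-1,-0.022,0.075,0,0],[-1,-0.022,0.084,0,0],[-1,-0.022,0.084,0,0]]'; python3 - <<'E'
from h import *
go(46,42,191)
for n in("scene","top"):
    im=env.get_image(n); cv2.imwrite(f"pics/{n}4.png",cv2.resize(im[170:320,270:430,::-1],None,fx=4,fy=4))
E
```

```text
time_s: 4.7
position: [0.5799, -0.0454, 0.1932]
tool_rot: [[0.0, 0.396, 0.918], [0.0, 0.918, -0.396], [-1.0, 0.0, -0.0]]
ft_force: [-0.1, 0.0, -4.7]
grip_width: 0.0201
from [ 0.5799 -0.0454  0.1932] bin [-5.  39.9] to [0.5982 0.0022 0.191 ] rel [ 0.0023  0.051  -0.002 ] yaw 0.0015 w 0.0201 F [-0.1  0.  -4.7] t 4.7
```

View pics/scene4.png

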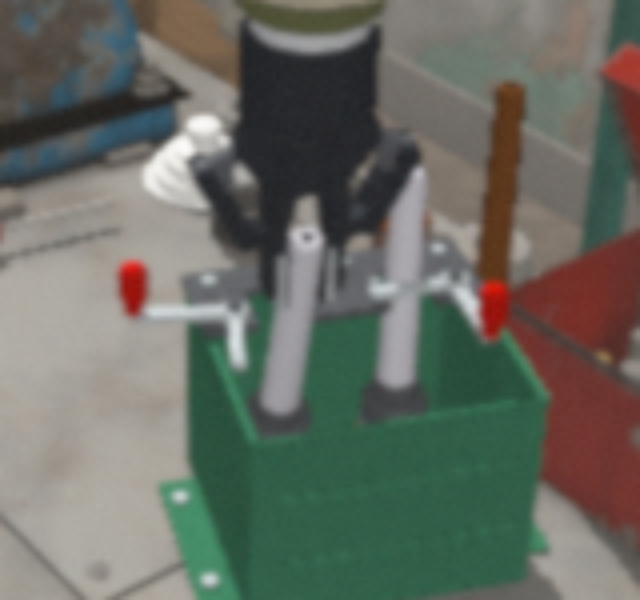

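View pics/top4.png

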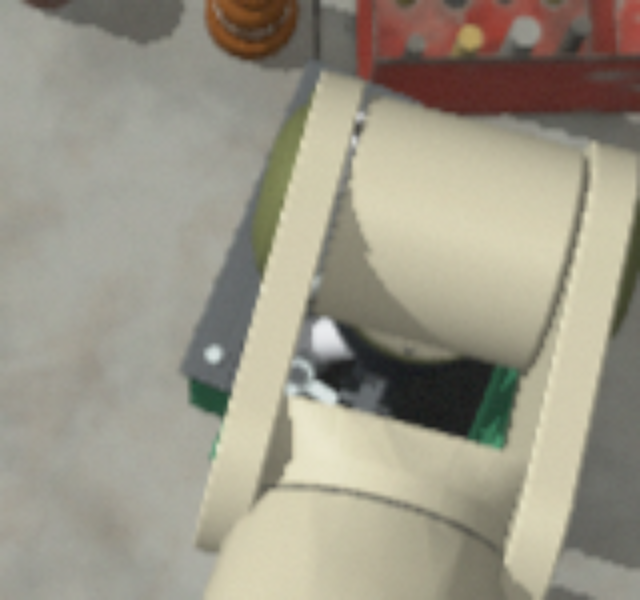

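```bash
python3 -m jog '[[-1,-0.002,0.01,-0.001,0],[-1,-0.002,0.02,-0.002,0],[-1,-0.002,0.03,-0.002,0],[-1,-0.002,0.038,-0.002,0],[-1,-0.002,0.044,-0.002,0],[-1,-0.002,0.047,-0.002,0],[-1,-0.002,0.048,-0.002,0],[-1,-0.002,0.048,-0.002,0]]'; python3 - <<'E'
from h import *
go(46,42,191)
for n in("scene","top"):
    im=env.get_image(n); cv2.imwrite(f"pics/{n}5.png",cv2.resize(im[170:320,270:430,::-1],None,fx=4,fy=4,interpolation=cv2.INTER_CUBIC))
E
```

```text
time_s: 5.6
position: [0.5967, -0.0016, 0.1952]
tool_rot: [[-0.0, 0.397, 0.918], [0.0, 0.918, -0.397], [-1.0, -0.0, -0.0]]
ft_force: [0.4, -2.0, -4.0]
grip_width: 0.0199
from [ 0.5967 -0.0016  0.1952] bin [41.9 41.9] to [0.5982 0.0022 0.191 ] rel [ 0.0042  0.0041 -0.0001] yaw 0.0004 w 0.0199 F [ 0.4 -2.  -4. ] t 5.6
```

View pics/scene5.png

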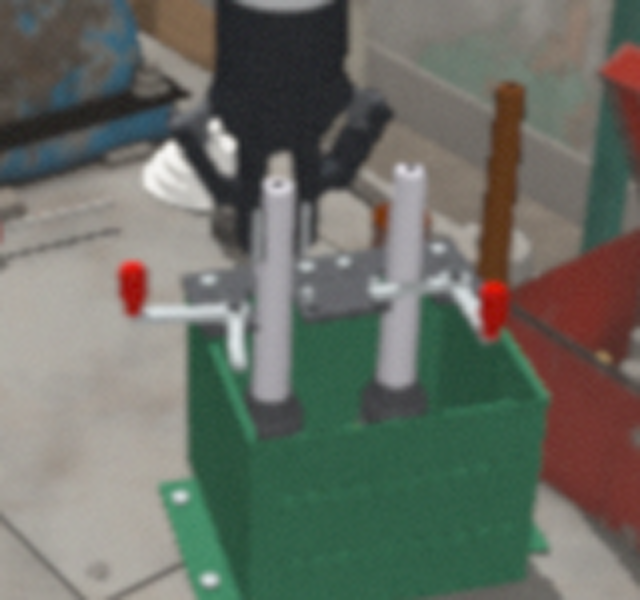

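View pics/top5.png

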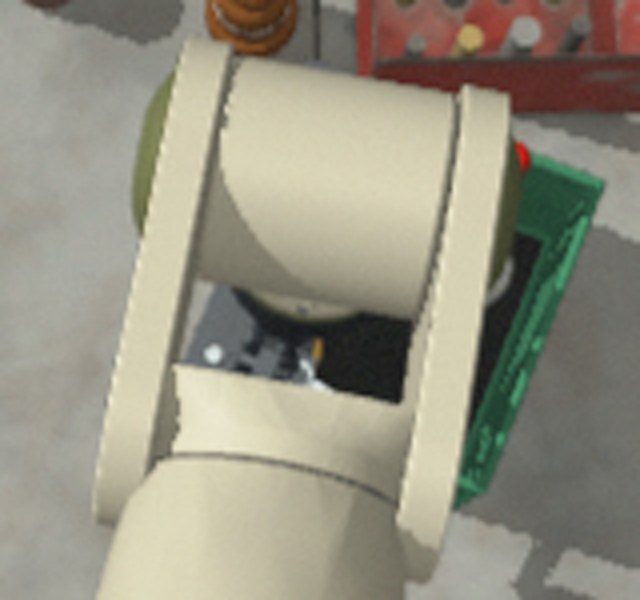

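```bash
python3 - <<'E'
from h import *
P=lambda p:(proj("scene",p)-[270,170])*4
for x in (36,42,46,50):
  print(x,[P([*b2w((x,y)),z]).round(0) for y,z in((42,.226),(42,.231),(42,.072),(42,.06))])
print([P([*b2w((46,-42)),z]).round(0) for z in(.226,.072,.06)])
E
```

```text
36 [array([280., 191.]), array([280., 183.]), array([275., 401.]), array([274., 416.])]
42 [array([277., 186.]), array([277., 178.]), array([272., 395.]), array([272., 410.])]
46 [array([275., 182.]), array([275., 175.]), array([270., 392.]), array([270., 407.])]
50 [array([273., 179.]), array([273., 171.]), array([269., 388.]), array([269., 403.])]
[array([411., 165.]), array([396., 372.]), array([395., 387.])]
```

```bash
python3 -m jog '[[-1,0.001,0.001,0,0],[-1,0.002,0.002,0,0],[-1,0.003,0.003,0,0],[-1,0.004,0.003,0,0],[-1,0.004,0.003,0,0]]'; python3 - <<'E'
from h import *
go(46,42,191)
for n in("scene",):
    im=env.get_image(n); cv2.imwrite(f"pics/{n}6.png",cv2.resize(im[170:320,270:430,::-1],None,fx=4,fy=4,interpolation=cv2.INTER_CUBIC))
E
```

```text
time_s: 6.2
position: [0.5985, 0.0013, 0.1927]
tool_rot: [[0.003, 0.397, 0.918], [-0.0, 0.918, -0.397], [-1.0, 0.001, 0.003]]
ft_force: [-1.5, 0.5, 5.1]
grip_width: 0.0199
from [0.5985 0.0013 0.1927] bin [45.3 41.4] to [0.5982 0.0022 0.191 ] rel [ 0.0017  0.0007 -0.0006] yaw 0.0005 w 0.0199 F [-1.5  0.5  5.1] t 6.2
```

View pics/scene6.png

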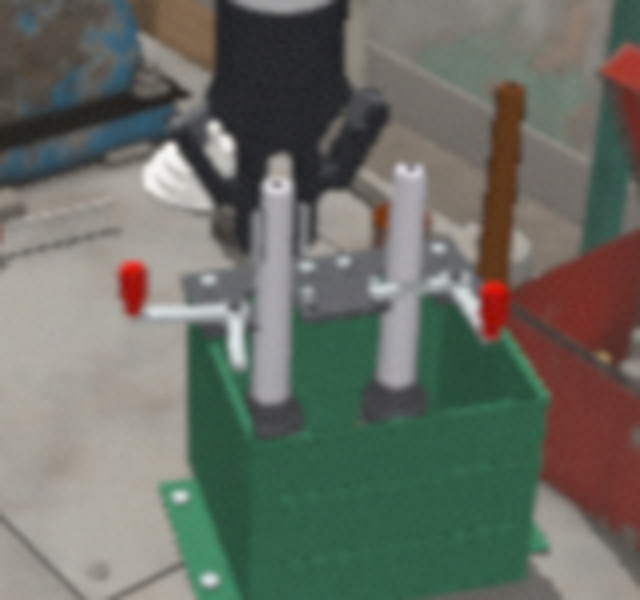

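```bash
python3 -m jog '[[-1,0.001,0.001,0,0],[-1,0.002,0.001,0,0],[-1,0.002,0.001,0,0]]'; python3 - <<'E'
from h import *
go(46,42,191)
im=env.get_image("scene"); cv2.imwrite("pics/scene7.png",cv2.resize(im[200:290,315:390,::-1],None,fx=8,fy=8,interpolation=cv2.INTER_CUBIC)[:600])
P=lambda p:((proj("scene",p)-[315,200])*8+3.5).round(0)
for y in(42,-42): print([P([*b2w((46,y)),z]) for z in(.226,.15,.072,.06)])
print(P([*b2w((46,46)),.226]),P([*b2w((50,42)),.226]))
E
```

```text
time_s: 6.55
position: [0.5995, 0.0024, 0.1925]
tool_rot: [[0.006, 0.396, 0.918], [-0.0, 0.918, -0.396], [-1.0, 0.002, 0.006]]
ft_force: [-1.5, 0.5, 15.1]
grip_width: 0.0202
from [0.5995 0.0024 0.1925] bin [46.6 40.9] to [0.5982 0.0022 0.191 ] rel [ 0.0015 -0.0006 -0.0011] yaw 0.0008 w 0.0202 F [-1.5  0.5 15.1] t 6.55
[array([194., 128.]), array([189., 343.]), array([184., 547.]), array([184., 577.])]
[array([465.,  93.]), array([451., 306.]), array([436., 508.]), array([434., 538.])]
[181. 130.] [190. 121.]
```

View pics/scene7.png

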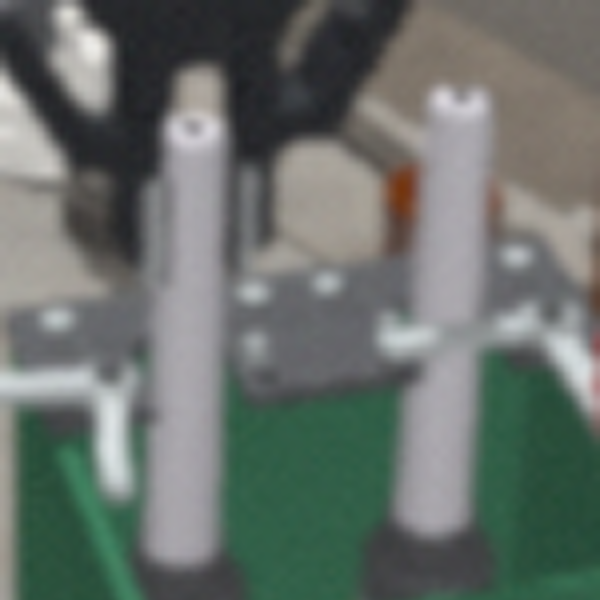

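```bash
python3 -m jog '[[-1,-0.001,0,0,0],[-1,-0.002,0,0,0],[-0.6,-0.002,0,0,0],[-0.4,-0.002,0,0,0],[-0.2,-0.002,0,0,0],[0,-0.002,0,0,0],[0,-0.002,0,0,0]]'; python3 - <<'E'
from h import *
go(46,42,260)
im=env.get_image("scene"); cv2.imwrite("pics/scene8.png",cv2.resize(im[200:290,315:390,::-1],None,fx=8,fy=8,interpolation=cv2.INTER_CUBIC)[:600])
E
```

```text
time_s: 7.3
position: [0.5983, 0.0021, 0.1911]
tool_rot: [[-0.0, 0.397, 0.918], [0.0, 0.918, -0.397], [-1.0, -0.0, -0.0]]
ft_force: [-0.6, 0.2, -0.3]
grip_width: 0.0427
from [0.5983 0.0021 0.1911] bin [46.  41.9] to [0.5982 0.0022 0.26  ] rel [-0.0689  0.     -0.0002] yaw 0.0005 w 0.0427 F [-0.6  0.2 -0.3] t 7.3
```

View pics/scene8.png

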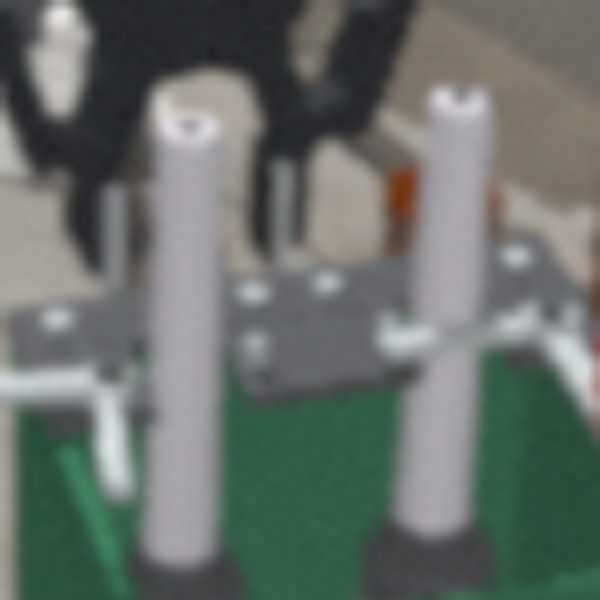

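```bash
python3 -m jog '[[0,-0.03,0,0,0],[0,-0.06,0,0,0],[0,-0.085,0,0,0],[0,-0.085,-0.002,-0.045,0],[0,-0.085,-0.005,-0.088,0],[0,-0.085,-0.005,-0.088,0],[0,-0.085,-0.005,-0.088,0]]'; python3 - <<'E'
from h import *
go(40.8,129.8,174)
for n in("scene","top"):
    im=env.get_image(n); cv2.imwrite(f"pics/{n}9.png",cv2.resize(im[170:320,270:430,::-1],None,fx=4,fy=4,interpolation=cv2.INTER_CUBIC))
E
```

```text
time_s: 8.05
position: [0.5154, 0.0326, 0.2769]
tool_rot: [[0.001, 0.396, 0.918], [-0.0, 0.918, -0.396], [-1.0, 0.0, 0.001]]
ft_force: [0.7, -0.0, 0.2]
grip_width: 0.0427
from [0.5154 0.0326 0.2769] bin [ 41.  130.1] to [0.5156 0.0323 0.174 ] rel [ 0.1029 -0.0002  0.0002] yaw 0.0008 w 0.0427 F [ 0.7 -0.   0.2] t 8.05
```

View pics/scene9.png

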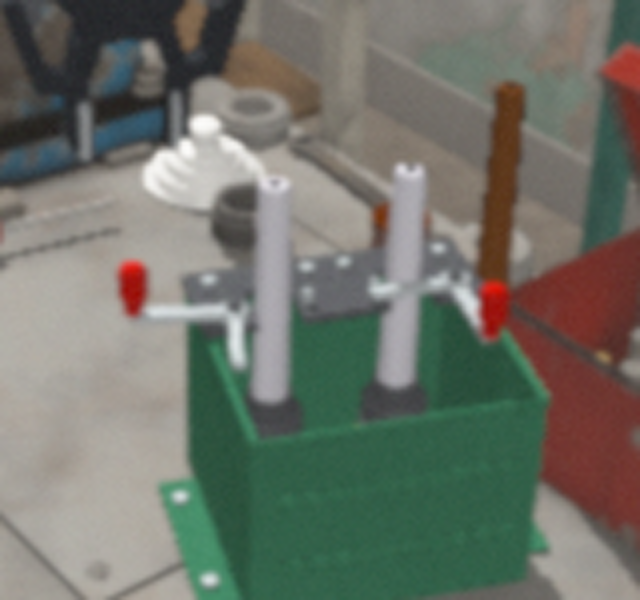

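View pics/top9.png

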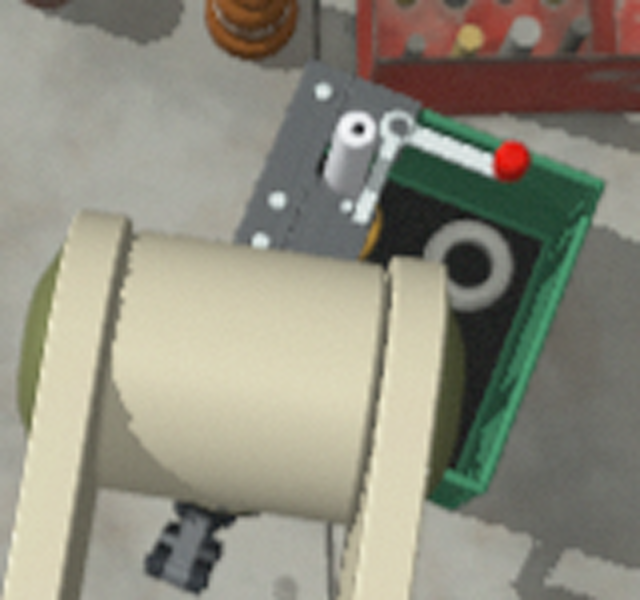

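```bash
python3 -m jog '[[0,-0.02,0,-0.04,0],[0,-0.04,0,-0.08,0],[0,-0.04,0.02,-0.12,0],[0,-0.04,0.04,-0.13,0],[0,-0.04,0.04,-0.13,0]]'; python3 - <<'E'
from h import *
im=env.get_image("top"); cv2.imwrite("pics/top10.png",cv2.resize(im[175:310,300:440,::-1],None,fx=5,fy=5,interpolation=cv2.INTER_CUBIC)[:600])
P=lambda p:((proj("top",p)-[300,175])*5+2).round(0)
for y in(42,-42): print([P([*b2w((46,y)),z]) for z in(.226,.15,.072,.06)])
go(40.8,129.8,174)
E
```

```text
time_s: 8.65
position: [0.4124, 0.1222, 0.3167]
tool_rot: [[0.001, 0.395, 0.919], [0.0, 0.919, -0.395], [-1.0, 0.001, 0.001]]
ft_force: [0.3, -0.4, 0.2]
grip_width: 0.0424
[array([214., 332.]), array([207., 365.]), array([200., 394.]), array([200., 398.])]
[array([297., 133.]), array([283., 180.]), array([272., 221.]), array([270., 227.])]
from [0.4128 0.1212 0.3164] bin [ 81.6 259.4] to [0.5156 0.0323 0.174 ] rel [ 0.1425 -0.0411  0.1294] yaw 0.0021 w 0.0426 F [ 0.5 -0.4 -0.3] t 8.7
```

View pics/top10.png

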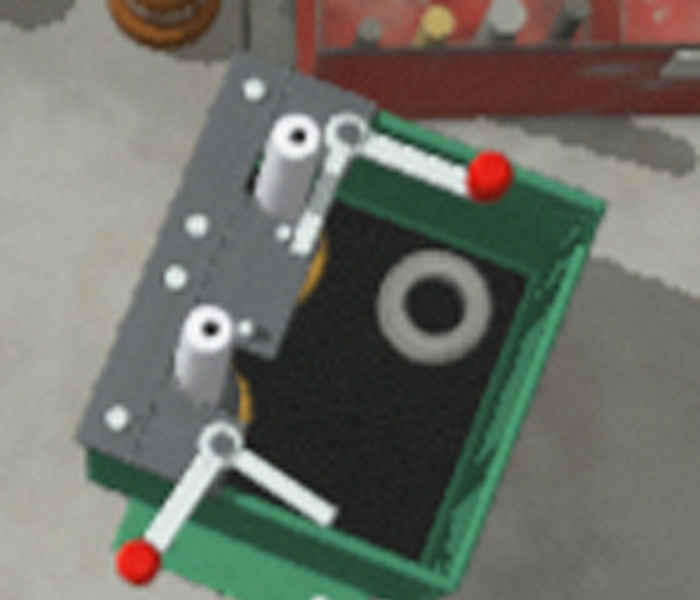

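```bash
python3 -m jog '[[0,0.01,-0.015,0.04,0],[0,0.03,-0.03,0.085,0],[0,0.05,-0.041,0.125,0],[0,0.065,-0.041,0.129,0],[0,0.1,-0.041,0.129,0],[0,0.125,-0.041,0.129,0],[0,0.142,-0.041,0.129,0],[0,0.142,-0.041,0.129,0],[0,0.142,-0.041,0.129,0]]'; python3 - <<'E'
from h import *
go(40.8,129.8,175)
im=env.get_image("scene"); cv2.imwrite("pics/scene11.png",cv2.resize(im[190:290,270:380,::-1],None,fx=6,fy=6,interpolation=cv2.INTER_CUBIC))
E
```

```text
time_s: 9.6
position: [0.5151, 0.031, 0.1744]
tool_rot: [[-0.0, 0.398, 0.918], [-0.0, 0.918, -0.398], [-1.0, -0.0, -0.0]]
ft_force: [0.4, 0.7, -0.1]
grip_width: 0.0427
from [0.5151 0.031  0.1744] bin [ 39.4 129.8] to [0.5156 0.0323 0.175 ] rel [-0.0006  0.0014 -0.    ] yaw -0.0005 w 0.0427 F [ 0.4  0.7 -0.1] t 9.6
```

View pics/scene11.png

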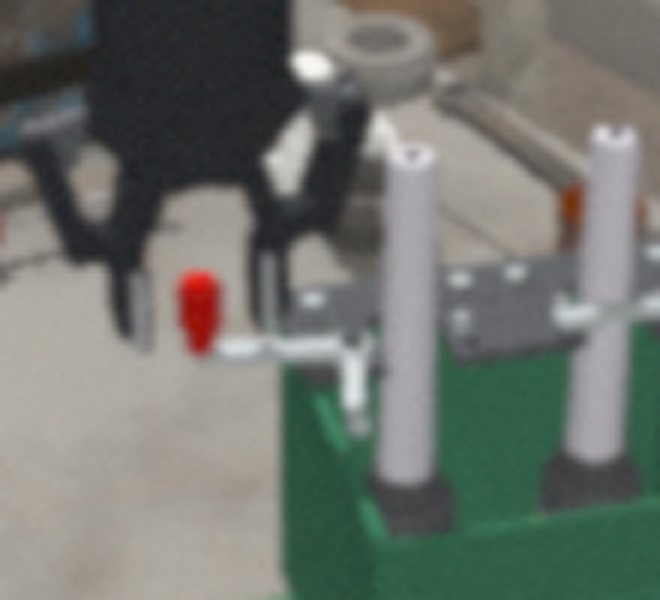

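```bash
python3 -m jog '[[-0.5,0,0.001,0,0],[-1,0,0.001,0,0],[-1,0,0.001,0,0],[-1,0,0.001,0,0],[-1,0,0.001,0,0]]' 25; python3 - <<'E'
from h import *
go(40.8,129.8,175)
E
```

```text
time_s: 10.15
position: [0.5157, 0.0324, 0.1753]
tool_rot: [[0.003, 0.397, 0.918], [-0.001, 0.918, -0.397], [-1.0, 0.0, 0.003]]
ft_force: [3.8, -3.5, 4.3]
grip_width: 0.0165
from [0.5157 0.0324 0.1753] bin [ 41.  129.8] to [0.5156 0.0323 0.175 ] rel [ 0.0003 -0.0002 -0.    ] yaw 0.0003 w 0.0165 F [ 3.8 -3.5  4.3] t 10.15
```

```bash
python3 -m jog '[[-1,0,-0.006,-0.001,0],[-1,0,-0.012,-0.001,0],[-1,0,-0.017,-0.001,0],[-1,0,-0.022,0,0],[-1,0,-0.027,0.001,0],[-1,0,-0.032,0.0025,0],[-1,0,-0.037,0.0045,0],[-1,0,-0.042,0.007,0],[-1,0,-0.046,0.01,0],[-1,0,-0.05,0.013,0],[-1,0,-0.054,0.0165,0],[-1,0,-0.0575,0.02,0],[-1,0,-0.0575,0.02,0]]'; python3 - <<'E'
from h import *
go(-31,70,175)
im=env.get_image("scene"); cv2.imwrite("pics/scene12.png",cv2.resize(im[190:290,270:400,::-1],None,fx=6,fy=6,interpolation=cv2.INTER_CUBIC))
E
```

```text
time_s: 11.45
position: [0.5065, -0.0278, 0.1746]
tool_rot: [[-0.01, 0.396, 0.918], [0.0, 0.918, -0.396], [-1.0, -0.004, -0.009]]
ft_force: [-19.3, -2.9, 16.1]
grip_width: 0.0171
from [ 0.5065 -0.0278  0.1746] bin [-18.  114.3] to [ 0.5419 -0.0574  0.175 ] rel [-0.0008 -0.0131  0.0443] yaw 0.0014 w 0.0171 F [-19.3  -2.9  16.1] t 11.45
```

View pics/scene12.png

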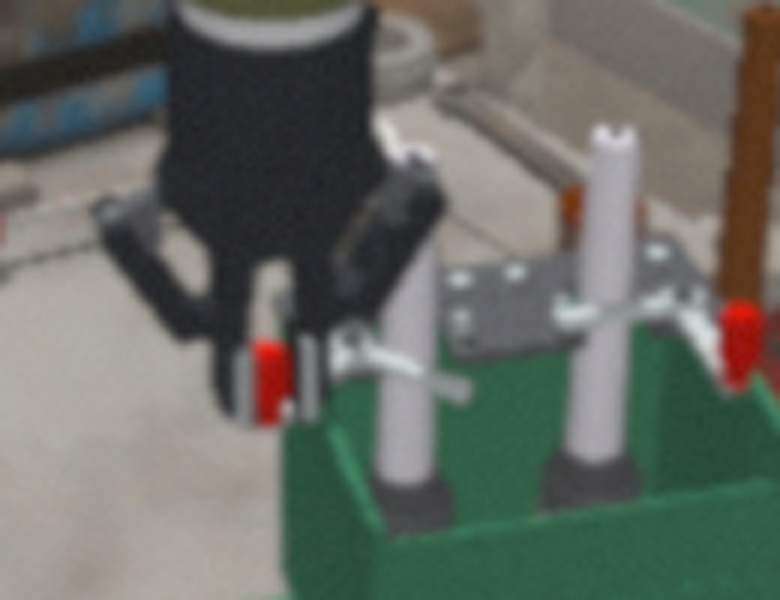

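```bash
python3 -m jog '[[-0.43,0,0,0,0],[-0.43,0,-0.001,0.002,0],[-0.43,0,-0.003,0.005,0],[-0.43,0,-0.006,0.009,0],[-0.43,0,-0.009,0.0135,0],[-0.43,0,-0.011,0.018,0],[-0.43,0,-0.013,0.023,0],[-0.43,0,-0.013,0.023,0]]'; python3 - <<'E'
from h import *
go(-31,67,175)
im=env.get_image("scene"); cv2.imwrite("pics/scene13.png",cv2.resize(im[190:290,270:400,::-1],None,fx=6,fy=6,interpolation=cv2.INTER_CUBIC))
E
```

```text
time_s: 12.3
position: [0.527, -0.0495, 0.1743]
tool_rot: [[0.001, 0.397, 0.918], [-0.0, 0.918, -0.397], [-1.0, 0.0, 0.001]]
ft_force: [-0.2, -0.1, 1.2]
grip_width: 0.0244
from [ 0.527  -0.0495  0.1743] bin [-29.7  86.9] to [ 0.5447 -0.0585  0.175 ] rel [-0.0007 -0.0013  0.0199] yaw -0.0001 w 0.0244 F [-0.2 -0.1  1.2] t 12.3
```

View pics/scene13.png

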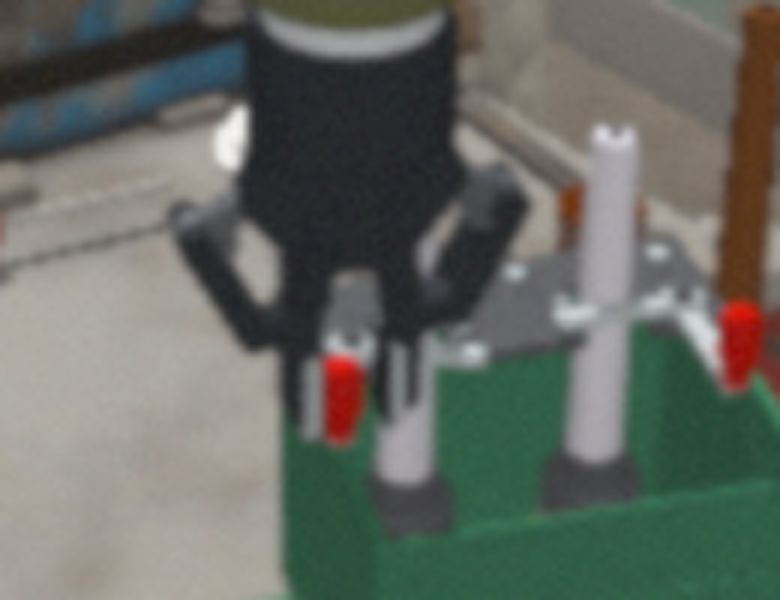

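Works well: knob (340,400) is against the outer finger and follows it, and the blade now passes in front of the shank. I'll finish the swing.

```bash
python3 -m jog '[[-0.43,0,-0.001,0.005,0],[-0.43,0,-0.001,0.01,0],[-0.43,0,-0.002,0.014,0],[-0.43,0,-0.002,0.018,0],[-0.43,0,-0.002,0.021,0],[-0.43,0,-0.002,0.023,0],[-0.43,0,-0.002,0.023,0]]'; python3 - <<'E'
from h import *
go(-31,67,175)
im=env.get_image("scene"); cv2.imwrite("pics/scene14.png",cv2.resize(im[190:290,270:400,::-1],None,fx=6,fy=6,interpolation=cv2.INTER_CUBIC))
E
```

```text
time_s: 13.05
position: [0.5445, -0.0591, 0.1741]
tool_rot: [[-0.006, 0.396, 0.918], [0.002, 0.918, -0.396], [-1.0, -0.001, -0.006]]
ft_force: [-11.4, 2.9, 6.2]
grip_width: 0.0241
from [ 0.5445 -0.0591  0.1741] bin [-31.6  66.9] to [ 0.5447 -0.0585  0.175 ] rel [-0.0009  0.0006 -0.0001] yaw 0.0008 w 0.0241 F [-11.4   2.9   6.2] t 13.05
```

View pics/scene14.png

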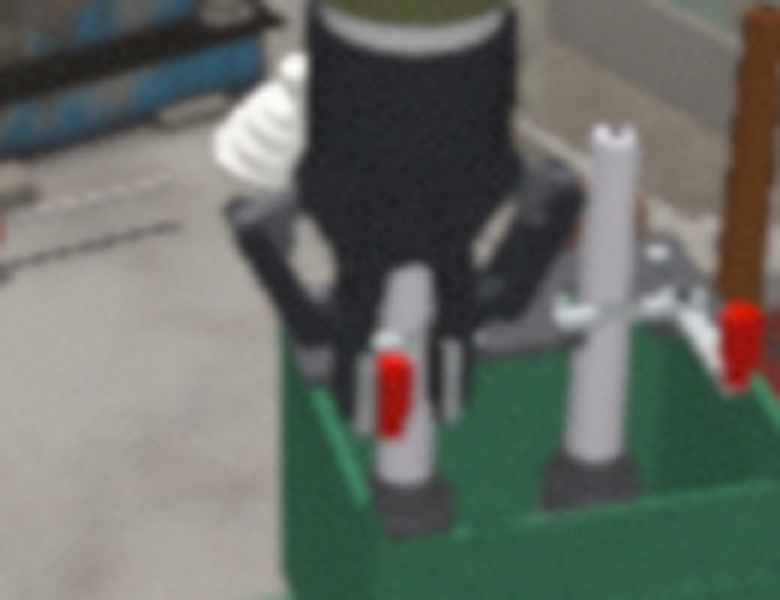

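```bash
python3 -m jog '[[-0.4,0,0,-0.002,0],[0,0,0,-0.003,0],[0,0,0,-0.003,0],[0,-0.03,0,-0.003,0],[0,-0.07,0,-0.003,0],[0,-0.11,0,-0.01,0],[0,-0.14,0,-0.05,0],[0,-0.14,0,-0.1,0],[0,-0.14,0.04,-0.14,0],[0,-0.14,0.08,-0.17,0],[0,-0.14,0.12,-0.18,0],[0,-0.14,0.12,-0.18,0],[0,-0.14,0.12,-0.18,0]]'; python3 - <<'E'
from h import *
go(-31,67,175)
t=env.get_image("top"); s=env.get_image("scene")
cv2.imwrite("pics/top15.png",cv2.resize(t[175:310,300:440,::-1],None,fx=5,fy=5,interpolation=cv2.INTER_CUBIC)[:600])
cv2.imwrite("pics/scene15.png",cv2.resize(s[190:290,280:410,::-1],None,fx=6,fy=6,interpolation=cv2.INTER_CUBIC))
cv2.imwrite("pics/topfull.png",t[:,:,::-1])
for n,i in(("top",t),("scene",s)):
    for a,c in redblobs(i): print(n,a,c)
E
```

```text
time_s: 14.4
position: [0.429, 0.1223, 0.3144]
tool_rot: [[0.0, 0.395, 0.919], [-0.0, 0.919, -0.395], [-1.0, -0.0, 0.001]]
ft_force: [0.2, 0.4, 0.1]
grip_width: 0.0428
from [0.429  0.1223 0.3144] bin [ 89.  245.1] to [ 0.5447 -0.0585  0.175 ] rel [ 0.1395 -0.1205  0.1777] yaw 0.0028 w 0.0428 F [0.2 0.4 0.1] t 14.4
top [394 206   8   7  47] [397.29787234 209.17021277]
top [369 269   8   9  52] [372.26923077 273.03846154]
top [175 273   8  13  55] [177.94545455 278.4       ]
scene [391 240   6  11  46] [393.2173913  244.80434783]
scene [333 250   5  10  38] [334.71052632 254.18421053]
```

View pics/top15.png

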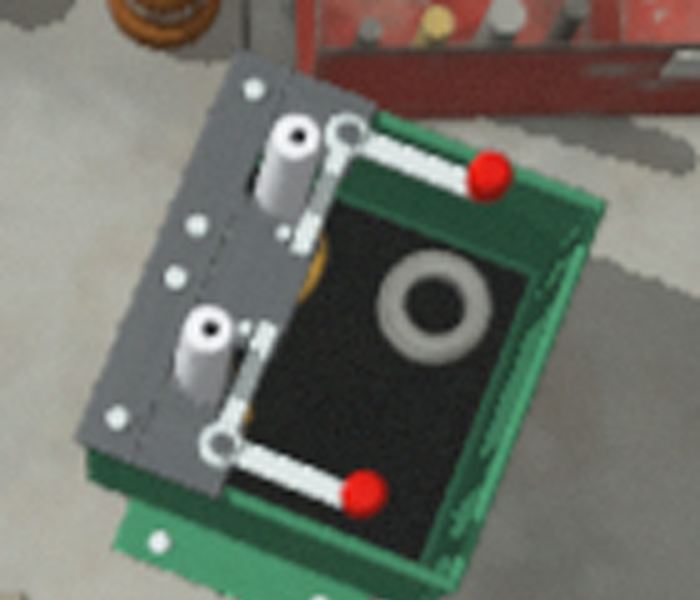

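View pics/scene15.png

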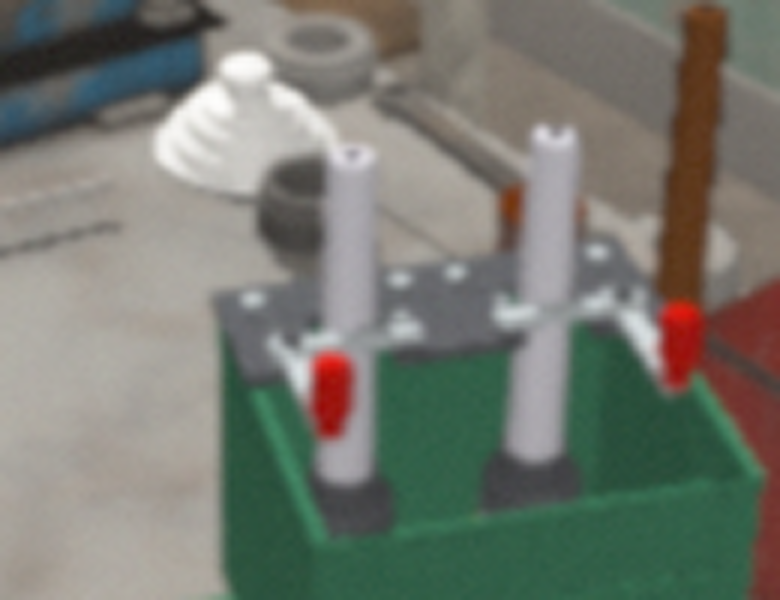

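View pics/topfull.png

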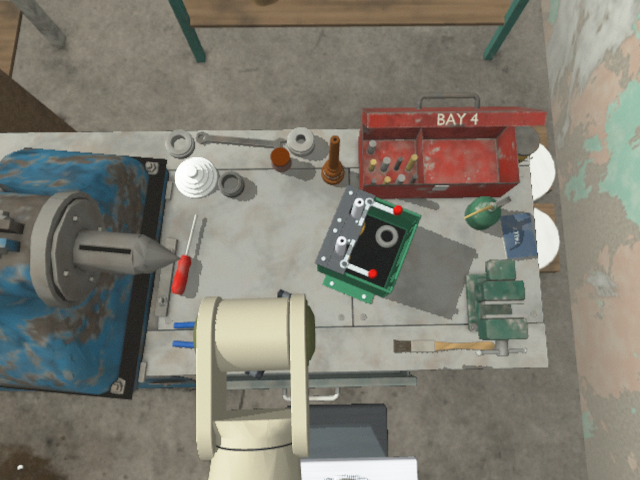

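```bash
python3 - <<'E'
from h import *
T=lambda u,v:(300+(u-2)/5,175+(v-2)/5)
S=lambda u,v:(280+(u-2.5)/6,190+(v-2.5)/6)
for nm,a,b in(("fol",T(211,327),S(354,153)),("spare",T(298,136),S(556,131))):
    p,e=tri(a,b); print(nm,w2b(p),p[2],e, w2b(onz("top",a,.226)))
k=[w2b(tri(a,b)[0]) for a,b in (((372.27,273.04),(334.71,254.18)),((397.3,209.17),(393.2,244.8)))]
print(k)
for p,kk in(((29,70),k[0]),((29,-70),k[1])):
    d=kk-np.array(p); print(np.degrees(np.arctan2(d[1],d[0])))
# housing bottom-centre pixel in scene: shank/housing boundaries, columns midline vs z
s=env.get_image("scene"); g=cv2.cvtColor(s,cv2.COLOR_RGB2HSV)
P=lambda p:((proj("scene",p)-[280,190])*6+2.5).round(0)
for y,x in((40.5,48),(-42,46)):
    print([P([*b2w((x,y)),z]) for z in(.226,.18,.1,.075)])
# shank midline by mask: bright, unsaturated
m=(g[...,1]<45)&(g[...,2]>110)
for (c0,c1) in((330,346),(362,380)):
    for r in(220,225,228,258,262,266):
        cs=np.where(m[r,c0:c1])[0]+c0; print(r,cs.min() if len(cs) else None,cs.max() if len(cs) else None,end=" | ")
    print()
E
```

```text
fol [47.95319133 41.32996831] 0.22616290252682603 0.001152417990464731 [47.86178658 40.72337324]
spare [ 45.15802134 -40.83839338] 0.22625606763296613 0.0007102679348486292 [ 45.09499655 -41.26747708]
[array([-31.19425194,  70.71374075]), array([-30.24937783, -69.79107883])]
179.320659112035
179.7979683159544
[array([357., 153.]), array([355., 252.]), array([352., 413.]), array([351., 461.])]
[array([559., 130.]), array([552., 228.]), array([541., 388.]), array([538., 436.])]
220 334 345 | 225 333 345 | 228 334 345 | 258 339 342 | 262 338 342 | 266 332 341 | 
220 367 379 | 225 362 379 | 228 362 379 | 258 365 373 | 262 364 373 | 266 367 371 |
```

```bash
python3 - <<'E'
from rig import env
print(env.observe()['ft_force'].round(2)); env.close_job()
E
```

```text
[ 0.38 -0.1  -0.09]
the job is handed in; nothing more can be done
```

The follower is upright in the empty slot and its keeper is shut. I handed the job in at about 14.5 s of the 53 s allowed; the hand-in gives no verdict.

**What I did:** I gripped the shank near its free end at low force and swung it upright in an arc. I carried it a few millimetres off the floor into the slot, pressed the pad flat and released it. I then took the keeper by its red knob. Partway round, the knob slipped in the closed jaws and the force rose to about 25 N. I opened the jaws to a loose cage and pushed the knob to its stop, where the force reached about 12 N.

**Last checks:**
- **Follower:** its tip is at bin x = 48, y = 41 mm, height 226 mm. That is about 2 mm from its place, with a lean of about 1 mm along the shank.
- **Keeper:** it stands about 0.7° from shut.
- **Spare:** it is upright, with its tip at about (45, -41) mm, and its keeper is unchanged.
- **Brush:** it lies where it was.
- **Gripper:** it was clear of everything, with wrist forces below 0.5 N.
- **Not checked:** the pliers were partly hidden by the arm in the last picture. Only their handle ends were visible, in the same place as at the start. The gripper stayed at least 0.31 m up on that side.

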